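# Clip the signing marker into the book stall's pen display

### The job

Take the thick marker from its wooden pen rest and snap it sideways into the wide empty spring clip of the display board, pressed fully home at both its pairs of prongs and roughly centred lengthwise; either way round is fine. Let go of it there, and leave the thin pen lying in its own rest.

Things in the scene. Friction and masses are not known exactly. Their poses are not given: they have to be found in the camera images.
- marker_mid (a point): Centre of the thick marker: round, 18 mm across, 140 mm long, 35 g, white barrel, black cap; x along it to the cap. It starts level, axis 39 mm above the table, in a wooden rest: two posts, 10 mm long, 38 mm either side of the middle, on a base 8 mm high, 32 mm wide. 66 mm between the posts are open for gripping across the middle from above; it lifts straight out.
- wide_clip_seat (a point): Where the marker's centre belongs in the wide empty clip, 57 mm above the table. x: along the held marker, y: across, z: up. Two pairs of sprung prongs, 10 mm long, stand at x = -38 and +38 mm, free between them down to 39 mm below. Flared tips reach 24 mm up, 19 mm aside; lips 8 mm up. Push the marker straight down, 3 to 12 N: it snaps under. Unsnapped it lies 16 mm too high.
- rack: Wooden display board, 130 x 310 x 12 mm, origin under its centre, y along the row. On it stand four clips of steel prongs, 72 mm apart in any order: the wide empty one (lips 11 mm apart, on a wide grey foot of 104 x 44 mm), a narrow empty one and two narrow ones that hold thin pens for good (feet 104 x 18 mm). All point along the board's x.
- thin_pen_mid (a point): Centre of the thin pen, to be left alone: same look and length (140 mm) as the marker but 10 mm across, 15 g; x along it. It lies with its axis 35 mm above the table in another such wooden rest.
Things that resemble listed ones, but are neither listed nor needed, are in the scene too. Leave any orange or purple look-alike of the part that bears marker_mid alone.

How it is judged:
By the outcome, as a careful person would: the job done as asked, in the order asked, and still so for the second after the job is handed in, with the robot touching nothing.
It also fails if it takes over 38 s, if anything falls off the work surface, if the arm or the gripper's body presses on something with over 40 N, if the wrist force passes 120 N, or if a joint passes its speed limit or range.

### The arm

A 6-joint arm with a two-finger parallel gripper is mounted at the origin on the work surface. World frame = base frame: x ahead of the robot, y to its left, z up, the work surface at z = 0. Lengths are in m, angles in rad, forces in N, time in s.
With the tool pointing down it reaches from about 0.35 to 0.975 m from the base axis. Payload 7.1 kg.
Tool frame: the origin (TCP) lies midway between the tips of the shut fingers; the grasp point (between the pads) lies 19 mm behind it (grasp_offset is the distance from the TCP to the grasp point, in m); z points along the fingers, y is the direction in which the jaws open and shut (so a half turn about z gives the same grasp; the last joint's range is limited). The gripper opens to 88 mm and grips with 3 to 60 N. Pads are 20 mm wide; open, the fingers measure 115 mm over their backs; the gripper's body (75 mm by 178 mm) begins 61 mm behind the grasp point.
Start: joints at [1.241, 0.423, 1.63, -0, 1.089, -0.019], TCP at [0.191, 0.595, 0.223] pointing down, gripper open.
Joint ranges: [-3, 3], [-0.9, 2.11], [0.09, 2.58], [-1.31, 4.45], [0.11, 2.69], [-2.54, 2.54]. Speed limits (rad/s): [2.39, 2.39, 3.01, 3.14, 3.14, 3.14].

### API

Orientations are given as a unit quaternion [x, y, z, w].
In Python, from rig import * gives the robot as it stands.
- The arm moves only by the tool step_arm, never from a script. Its argument "plan" is a list of rows, each an object of numbers: "tx", "ty", "tz": the shift along the world's x, y, z in units of 40 mm (1.0 is 40 mm); "ax", "ay", "az": the turn, a rotation vector about the world's x, y, z in units of 0.08 rad (1.0 is 0.08 rad). A call has 1 to 5 rows; each row shifts and turns the commanded pose from where the row before left it; what a row does not reach is not made up. A row lasts 1/8 s, in which the tool goes at most 62.5 mm and 10.7 degrees, less where a joint would pass 70% of its speed; a pose out of reach is approached as far as the arm can. A call with a number of a shift or a turn outside -1 to 1 is refused whole. A call with a gripper value outside its range is refused whole. "hand" is the opening, from 0 (shut) to 1 (fully open), set as the call begins (left out, the last holds). The fingers move at their own pace and stop on an object; "squeeze" is the grip in N (left out, the last holds). Time passes only in rows, so rows that do not move let the fingers close. It gives the time, the measured TCP pose, the force and the opening at its end, in the units of the state.
- observe(): the state, without advancing time (a new reading comes with each control period).
- read_camera(name): name is "scene" or "side" or "wrist"; returns the picture (420x560x3 uint8, red, green, blue); there is no depth.
- camera_model(name): a dict with "intrinsics" (3x3 intrinsics, pixels), "R" (3x3) and "t" (3): a world point X has camera coordinates R X + t; the wrist camera has in their place "mount" (4x4, takes a point from camera to tool coordinates, whose origin is the TCP and whose axes are the flange's). Camera axes: x right, y down, z forward; pixel columns grow to the right and rows downward; lengths in m; the calibration is good to about 2 mm. A picture is of the moment at which its call begins: read the wrist's pose just before it. camera_model takes no time and is no camera call.
- hand_in(): hands the job in, once; it reports no verdict.
The state is a dict: "time": time; "q": joint angles; "joint_vel": joint speeds; "joint_torque": joint torques, N m; "position": TCP position; "orientation": TCP orientation; "ft_force": force on the tool from outside, world axes, zero at the start; "ft_torque": the same for the moment, N m; "grip_width": finger opening in m.
Only numpy, scipy, OpenCV 4.12 (cv2) and the standard library are available. Lean on these libraries where they do the work, as an engineer would, in place of code of your own. Each camera call takes 0.05 s, during which the arm holds its last target.

## Working session

There is one attempt and no reset: what is moved stays moved. The work goes in short steps, Python scripts to look and compute and a tool call to move; the robot and the scene stay as the last step left them, time stands still between calls to the robot, and variables do not carry over. Pictures are saved under pics/ and viewed, and the job is handed in when it is done.

Besides the shell and the picture viewer there is one more tool, called after "Emit:" as name(argument=value, ...), one argument or row to a line, values as JSON. step_arm: Moves the arm, as the interface text tells. Shifts and turns lie within -1 to 1; 1 stands for 40 mm of shift or 0.08 rad of turn. Its arguments: {"type":"object","properties":{"plan":{"type":"array","items":{"type":"object","properties":{"tx":{"type":"number"},"ty":{"type":"number"},"tz":{"type":"number"},"ax":{"type":"number"},"ay":{"type":"number"},"az":{"type":"number"}}}},"hand":{"type":"number"},"squeeze":{"type":"number"}},"required":["plan"]}

```bash
mkdir -p pics; ls; python3 - <<'E'
from rig import *
import cv2
s=observe();print(s)
for n in("scene","side","wrist"):
    im=read_camera(n);cv2.imwrite(f"pics/{n}0.png",im[:,:,::-1]);print(n,camera_model(n))
E
```

```text
pics
{'time': 0.0, 'q': array([ 1.24098059e+00,  4.23858408e-01,  1.63067467e+00, -1.58887658e-05,
        1.08861802e+00, -1.90191126e-02]), 'joint_vel': array([-0.00057836, -0.00066939,  0.00141905,  0.00087953, -0.0007472 ,
        0.00138704]), 'joint_torque': array([-2.83542950e-04, -5.44623327e+01, -2.73663193e+01,  6.43226551e-02,
        2.28157011e-02, -1.58622156e-04]), 'position': array([0.19094616, 0.59453164, 0.22189676]), 'orientation': array([ 1.54769930e-01,  9.87950232e-01, -7.68621959e-04, -1.28293114e-04]), 'ft_force': array([-0.54095411, -0.13635735,  0.38359534]), 'ft_torque': array([-0.00039504,  0.0183528 , -0.01175469]), 'grip_width': 0.08784968673031589}
scene {'intrinsics': array([[508.72403643,   0.        , 278.69972998],
       [  0.        , 508.72403643, 208.28033233],
       [  0.        ,   0.        ,   1.        ]]), 'R': array([[-0.61911773,  0.78514772, -0.01537194],
       [ 0.51850855,  0.39400519, -0.75888655],
       [-0.58978142, -0.4778106 , -0.6510414 ]]), 't': array([ 0.26777856, -0.144238  ,  1.54627202])}
side {'intrinsics': array([[506.
[... 173 characters left out ...]
5818952,  0.00704853],
       [-0.28467411, -0.56415264, -0.77504351],
       [ 0.35909326,  0.68687274, -0.63186855]]), 't': array([-0.33403275,  0.17924668,  1.0781371 ])}
wrist {'intrinsics': array([[291.51953321,   0.        , 280.14665238],
       [  0.        , 291.51953321, 212.21684532],
       [  0.        ,   0.        ,   1.        ]]), 'mount': array([[ 4.31974842e-05, -9.67704974e-01, -2.52085463e-01,
         6.91044227e-02],
       [ 9.99999935e-01, -4.85786511e-05,  3.57844052e-04,
        -4.80108999e-04],
       [-3.58533441e-04, -2.52085463e-01,  9.67704909e-01,
        -1.61829978e-01],
       [ 0.00000000e+00,  0.00000000e+00,  0.00000000e+00,
         1.00000000e+00]])}
```

View pics/scene0.png

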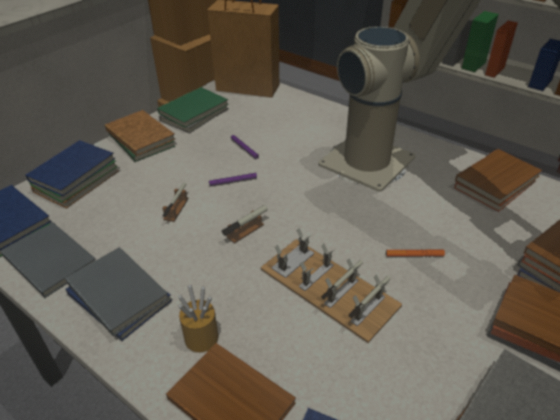

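View pics/side0.png

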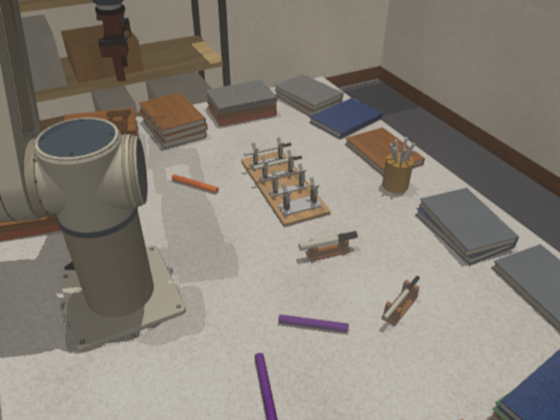

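View pics/wrist0.png

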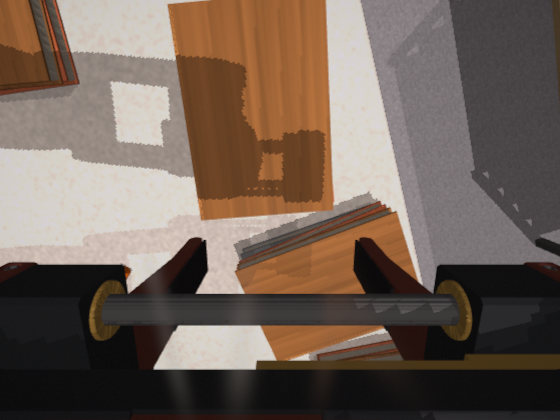

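The scene view shows two rests with pens, at about (245,225) and (176,204), and the board at (330,285). The wide clip is probably the board's left end, with its grey foot at (292,260). In the side view the rests are at (328,243) and (402,298). I'll enlarge both views to tell the thick marker from the thin pen.

```bash
cat > h.py <<'E'
import numpy as np, cv2
from rig import *
def ray(n,u,v,st=None):
    m=camera_model(n);K=m["intrinsics"];d=np.linalg.inv(K)@np.array([u,v,1.])
    if n!="wrist":
        return -m["R"].T@m["t"], m["R"].T@d
    from scipy.spatial.transform import Rotation as Ro
    R=Ro.from_quat(st["orientation"]).as_matrix();M=m["mount"]
    return R@M[:3,3]+st["position"], R@M[:3,:3]@d
def onz(n,u,v,z,st=None):
    c,d=ray(n,u,v,st);return c+d*(z-c[2])/d[2]
def tri(obs):
    A=np.zeros((3,3));b=np.zeros(3);rs=[ray(*o) for o in obs]
    for c,d in rs:
        d=d/np.linalg.norm(d);P=np.eye(3)-np.outer(d,d);A+=P;b+=P@c
    X=np.linalg.solve(A,b);return X
def crop(fn,x0,y0,w,h,s,out):
    im=cv2.imread(fn)[y0:y0+h,x0:x0+w];cv2.imwrite(out,cv2.resize(im,None,fx=s,fy=s,interpolation=cv2.INTER_CUBIC))
E
python3 - <<'E'
from h import *
crop("pics/scene0.png",150,170,130,80,6,"pics/sc_pens.png")
crop("pics/side0.png",290,220,140,110,5,"pics/si_pens.png")
crop("pics/scene0.png",250,225,160,115,5,"pics/sc_rack.png")
crop("pics/side0.png",235,130,100,95,6,"pics/si_rack.png")
E
```

```text
(no output)
```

View pics/sc_pens.png

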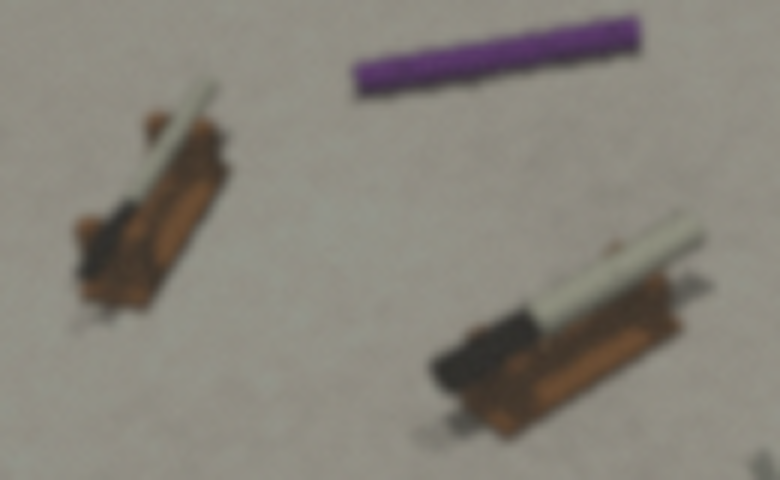

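View pics/si_pens.png

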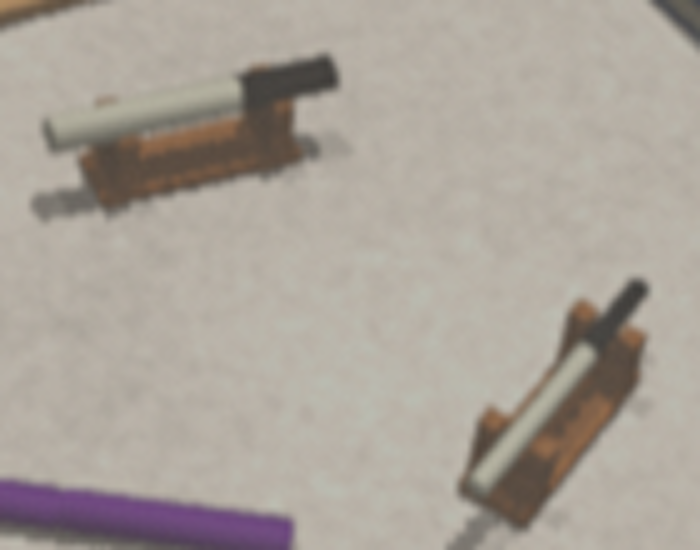

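View pics/sc_rack.png

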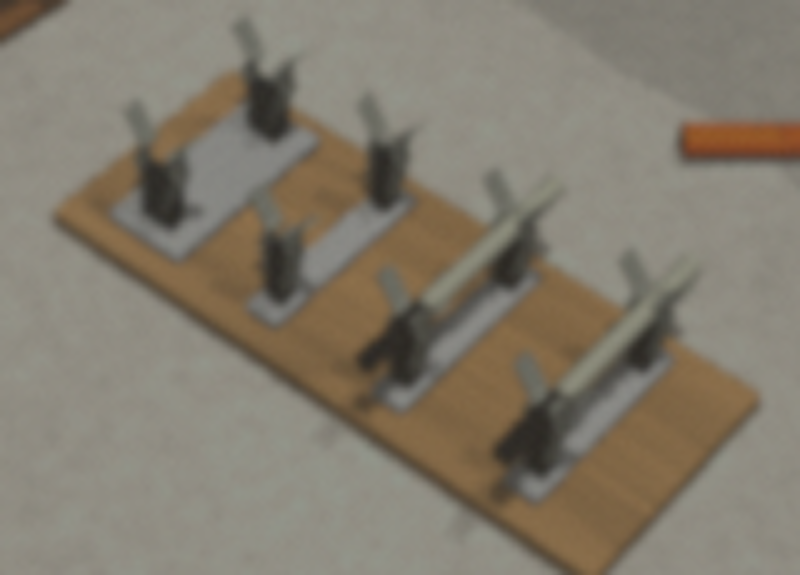

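View pics/si_rack.png

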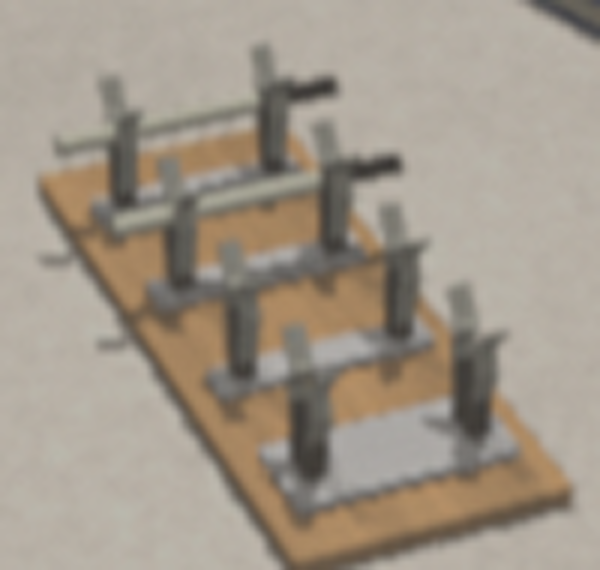

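```bash
python3 - <<'E'
from h import *
f=lambda p,x0,y0,s:((p[0]+.5)/s+x0-.5,(p[1]+.5)/s+y0-.5)
S=lambda p:f(p,150,170,6); D=lambda p:f(p,290,220,5)
for nm,a,b in(("white end",S((690,228)),D((55,132))),("cap end",S((448,366)),D((328,74)))):
    print(nm,onz("scene",*a,.039),onz("side",*b,.039),tri([("scene",*a),("side",*b)]))
S=lambda p:f(p,250,225,5); D=lambda p:f(p,235,130,6)
print("foot scene");[print(onz("scene",*S(p),.018).round(4)) for p in((110,212),(180,262),(320,140))]
print("foot side");[print(onz("side",*D(p),.018).round(4)) for p in((262,452),(300,505),(520,450))]
print("board scene");[print(onz("scene",*S(p),.012).round(4)) for p in((55,215),(235,72),(760,398))]
print("board side");[print(onz("side",*D(p),.012).round(4)) for p in((40,178),(290,560),(570,492))]
# grey foot mask
for n,x0,y0,w,h in(("scene",250,225,160,115),("side",235,130,100,95)):
    im=cv2.imread(f"pics/{n}0.png");hsv=cv2.cvtColor(im,cv2.COLOR_BGR2HSV)
    for q in ((292,262),(300,208)):
        print(n,q,im[q[1],q[0]])
E
```

```text
white end [ 0.39143734 -0.07854693  0.039     ] [ 0.39149134 -0.07701109  0.039     ] [ 0.39149826 -0.07788581  0.03954894]
cap end [ 0.51994805 -0.10249354  0.039     ] [ 0.5233127  -0.09993977  0.039     ] [ 0.52165573 -0.10128424  0.04086032]
foot scene
[0.5289 0.0551 0.018 ]
[0.5336 0.1003 0.018 ]
[0.4305 0.1062 0.018 ]
foot side
[0.4265 0.1007 0.018 ]
[0.4245 0.0623 0.018 ]
[0.525  0.0526 0.018 ]
board scene
[0.542  0.0321 0.012 ]
[0.4126 0.0417 0.012 ]
[0.4374 0.347  0.012 ]
board side
[0.4313 0.3428 0.012 ]
[0.4079 0.0393 0.012 ]
[0.5333 0.0251 0.012 ]
scene (292, 262) [131 135 135]
scene (300, 208) [133 143 146]
side (292, 262) [168 179 186]
side (300, 208) [166 170 173]
```

The thick marker is in the rest nearer the board, centred at about (0.457,-0.090) with yaw about -0.178 and cap toward +x. The wide clip is at about (0.478,0.079) with yaw about -0.08. I'll fly over the clip first for a wrist view, then go on to the marker.

Emit:
step_arm(
  plan=[
    {"tx":0.55,"ty":-1,"az":0.25},
    {"tx":0.55,"ty":-1,"az":0.25},
    {"tx":0.55,"ty":-1,"az":0.25},
    {"tx":0.55,"ty":-1,"az":0.25},
    {"tx":0.55,"ty":-1,"az":0.25},
  ],
)

```text
$.plan[0]: bad value
```

Emit:
step_arm(
  plan=[
    {"tx":0.55,"ty":-1,"az":0.25},
    {"tx":0.55,"ty":-1,"az":0.25},
    {"tx":0.55,"ty":-1,"az":0.25},
    {"tx":0.55,"ty":-1,"az":0.25},
    {"tx":0.55,"ty":-1,"az":0.25},
  ],
)

```text
$.plan[0]: bad value
```

Emit:
step_arm(
  plan=[
    {"tx":0.55,"ty":-1,"az":0.2},
    {"tx":0.55,"ty":-1,"az":0.2},
    {"tx":0.5,"ty":-0.8},
    {},
    {},
  ],
)

```text
$.plan[0]: bad value
```

```bash
python3 - <<'E'
from h import *
import json
s=observe();im=read_camera("wrist");cv2.imwrite("pics/w1.png",im[:,:,::-1])
print(s);json.dump({k:np.array(s[k]).tolist() for k in("position","orientation")},open("w1.json","w"))
E
```

```text
{'time': 0.15, 'q': array([ 1.24098111e+00,  4.23639033e-01,  1.63045367e+00, -1.67451016e-05,
        1.08860466e+00, -1.90004308e-02]), 'joint_vel': array([ 5.63333080e-04, -6.79131548e-04, -2.28022936e-03,  9.17882854e-05,
        8.09524235e-04, -1.59228125e-03]), 'joint_torque': array([-4.26618681e-04, -5.44982600e+01, -2.73919040e+01,  6.43841992e-02,
        2.05126719e-02, -1.08805159e-04]), 'position': array([0.19099704, 0.59468056, 0.22212056]), 'orientation': array([ 1.54778730e-01,  9.87949007e-01, -5.45263158e-04, -8.85442657e-05]), 'ft_force': array([-0.5178016 , -0.24770793,  0.06679419]), 'ft_torque': array([-0.01348003, -0.01378688, -0.0042163 ]), 'grip_width': 0.08806231282873818}
```

View pics/w1.png

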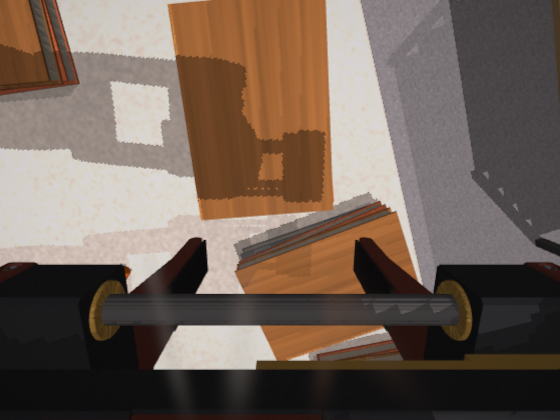

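The move calls were refused and the arm hasn't moved. Each row probably needs all six numbers.

Emit:
step_arm(
  plan=[
    {"tx":0.55,"ty":-1,"tz":0,"ax":0,"ay":0,"az":0.25},
    {"tx":0.55,"ty":-1,"tz":0,"ax":0,"ay":0,"az":0.25},
    {"tx":0.55,"ty":-1,"tz":0,"ax":0,"ay":0,"az":0.25},
    {"tx":0.55,"ty":-1,"tz":0,"ax":0,"ay":0,"az":0.25},
    {"tx":0.55,"ty":-1,"tz":0,"ax":0,"ay":0,"az":0.25},
  ],
)

```text
time: 0.82
position: [0.3016, 0.3937, 0.2227]
orientation: [0.105, 0.995, 0.0, 0.0]
ft_force: [0.4, 0.0, 0.2]
grip_width: 0.0877
```

Emit:
step_arm(
  plan=[
    {"tx":0.55,"ty":-1,"tz":0,"ax":0,"ay":0,"az":0.25},
    {"tx":0.55,"ty":-1,"tz":0,"ax":0,"ay":0,"az":0.25},
    {"tx":0.55,"ty":-1,"tz":0,"ax":0,"ay":0,"az":0.25},
    {"tx":0.55,"ty":-1,"tz":0,"ax":0,"ay":0,"az":0.25},
    {"tx":0.55,"ty":-1,"tz":0,"ax":0,"ay":0,"az":0.25},
  ],
)

```text
time: 1.45
position: [0.4116, 0.1937, 0.2228]
orientation: [0.055, 0.998, 0.0, 0.0]
ft_force: [1.5, 0.2, 0.0]
grip_width: 0.0877
```

Emit:
step_arm(
  plan=[
    {"tx":0.55,"ty":-1,"tz":0,"ax":0,"ay":0,"az":0.2},
    {"tx":0.55,"ty":-1,"tz":0,"ax":0,"ay":0,"az":0.2},
    {"tx":0.5,"ty":-0.8,"tz":0,"ax":0,"ay":0,"az":0},
    {"tx":0,"ty":0,"tz":0,"ax":0,"ay":0,"az":0},
  ],
)

```text
time: 1.95
position: [0.4761, 0.0814, 0.2226]
orientation: [0.041, 0.999, -0.0, 0.0]
ft_force: [-0.8, -0.3, -0.0]
grip_width: 0.088
```

```bash
cat > look.py <<'E'
from h import *
import json,sys
n=sys.argv[1]
s=observe();im=read_camera("wrist");cv2.imwrite(f"pics/{n}.png",im[:,:,::-1])
print(s["time"],s["position"],s["orientation"],s["ft_force"],s["grip_width"]);json.dump({k:np.array(s[k]).tolist() for k in("position","orientation")},open(n+".json","w"))
E
python3 look.py w2
```

```text
1.95 [0.4760697  0.08139556 0.22264974] [ 4.10797709e-02  9.99155851e-01 -4.37899766e-05  1.88854826e-04] [-0.77876409 -0.28129155 -0.02039946] 0.08797436277528672
```

View pics/w2.png

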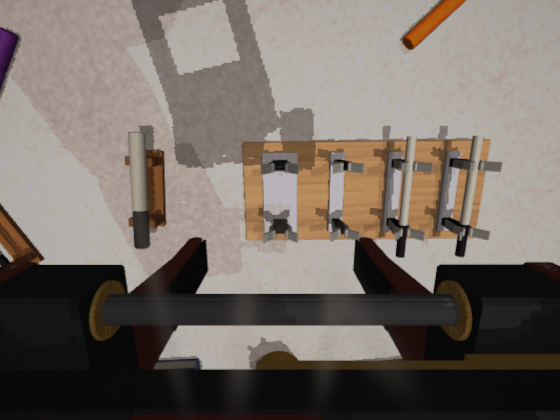

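The wrist view shows the marker at columns 130–150, rows 132–248. The wide clip's light grey foot is at columns 263–298, rows 152–240, with its prong pairs at (280,165) and (280,228). I'll enlarge it to measure.

```bash
python3 - <<'E'
from h import *
crop("pics/w2.png",235,135,80,115,5,"pics/w2clip.png")
crop("pics/w2.png",110,120,70,135,4,"pics/w2mk.png")
E
```

```text
(no output)
```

View pics/w2clip.png

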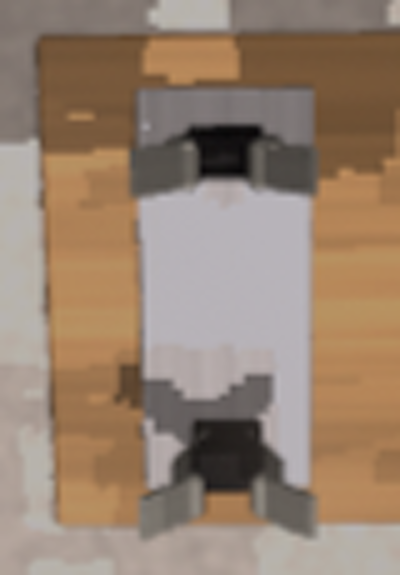

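View pics/w2mk.png

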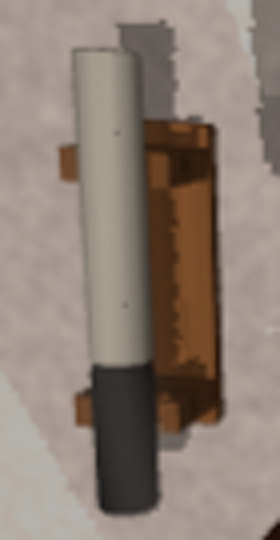

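```bash
python3 - <<'E'
from h import *
import json
st=json.load(open("w2.json"));st={k:np.array(v) for k,v in st.items()}
f=lambda p,x0,y0,s:((p[0]+.5)/s+x0-.5,(p[1]+.5)/s+y0-.5)
C=lambda p:f(p,235,135,5);M=lambda p:f(p,110,120,4)
W=lambda q,z:onz("wrist",*q,z,st)
L=[W(C(p),.081) for p in((132,148),(132,193),(140,495),(140,538))]
R=[W(C(p),.081) for p in((316,147),(316,195),(316,493),(316,538))]
print(np.round(L,4),np.round(R,4));c=np.mean(L+R,axis=0);print("tips centre",c)
d=(L[2]+L[3]+R[2]+R[3]-L[0]-L[1]-R[0]-R[1]);print("yaw",np.arctan2(d[1],d[0]),"gaps",np.linalg.norm(d)/4,"spread",np.linalg.norm(np.mean(L,axis=0)-np.mean(R,axis=0)))
F=[W(C(p),.018) for p in((137,88),(313,88))];print("foot top",np.round(F,4))
fm=(F[0]+F[1])/2; u=np.array([np.cos(-.08),np.sin(-.08),0]);print("foot centre",fm+u*.052)
B=[W(C(p),.012) for p in((38,37),(55,522))];print("board",np.round(B,4),np.arctan2(*(B[1]-B[0])[[1,0]]))
print("marker")
for a,b in (((75,75),(141,75)),((93,360),(150,360)),((97,480),(158,480))):
    A,Bq=W(M(a),.039),W(M(b),.039);print(((A+Bq)/2).round(4),np.linalg.norm(A-Bq))
for p in((108,48),(128,514)):
    print([W(M(p),z).round(4) for z in(.03,.039,.048)])
E
```

```text
[[0.4333 0.0648 0.081 ]
 [0.4425 0.0639 0.081 ]
 [0.5085 0.0592 0.081 ]
 [0.5185 0.0582 0.081 ]] [[0.4362 0.1027 0.081 ]
 [0.4461 0.102  0.081 ]
 [0.5112 0.0977 0.081 ]
 [0.5217 0.097  0.081 ]]
tips centre [0.47726843 0.08068188 0.081     ]
yaw -0.07117394088052557 gaps 0.07563510984056676 spread 0.038431963002531724
foot top [[0.4243 0.063  0.018 ]
 [0.4278 0.1062 0.018 ]]
foot centre [0.4779023  0.08043826 0.018     ]
board [[0.4102 0.0393 0.012 ]
 [0.5374 0.0292 0.012 ]] -0.07896261638300633
marker
[ 0.396  -0.0777  0.039 ] 0.0189504668504045
[ 0.4796 -0.0909  0.039 ] 0.017407713529582314
[ 0.518  -0.0969  0.039 ] 0.01914216502951426
[array([ 0.3881, -0.0804,  0.03  ]), array([ 0.3886, -0.0761,  0.039 ]), array([ 0.3891, -0.0719,  0.048 ])]
[array([ 0.5325, -0.1039,  0.03  ]), array([ 0.5293, -0.0991,  0.039 ]), array([ 0.5261, -0.0942,  0.048 ])]
```

The measured sizes agree with the given ones: prong pair spacing 75.6 mm (given 76), tip spread 38.4 mm (given 38), marker width about 18.5 mm (given 18). That puts the clip at (0.4775,0.0806) with yaw -0.076, and the marker at about (0.458,-0.088) with yaw about -0.16. I'll move above the marker and look again.

Emit:
step_arm(
  plan=[
    {"tx":-0.09,"ty":-0.85,"tz":-0.26,"ax":0,"ay":0,"az":-0.2},
    {"tx":-0.09,"ty":-0.85,"tz":-0.26,"ax":0,"ay":0,"az":-0.2},
    {"tx":-0.09,"ty":-0.85,"tz":-0.26,"ax":0,"ay":0,"az":-0.2},
    {"tx":-0.09,"ty":-0.85,"tz":-0.26,"ax":0,"ay":0,"az":-0.2},
    {"tx":-0.09,"ty":-0.85,"tz":-0.26,"ax":0,"ay":0,"az":-0.2},
  ],
)

```text
time: 2.62
position: [0.4566, -0.0866, 0.1704]
orientation: [0.079, 0.997, 0.0, -0.0]
ft_force: [0.6, 0.9, 0.3]
grip_width: 0.0878
```

Emit:
step_arm(
  plan=[
    {"tx":0,"ty":0,"tz":0,"ax":0,"ay":0,"az":0},
  ],
)

```text
time: 2.75
position: [0.4561, -0.087, 0.17]
orientation: [0.08, 0.997, 0.0, -0.001]
ft_force: [0.5, 0.5, -0.4]
grip_width: 0.088
```

```bash
python3 look.py w3
```

```text
2.75 [ 0.45610636 -0.08704809  0.17002507] [ 8.01531010e-02  9.96782127e-01  1.85580936e-04 -9.14995727e-04] [ 0.53938717  0.53012985 -0.37703362] 0.08801967631221964
```

View pics/w3.png

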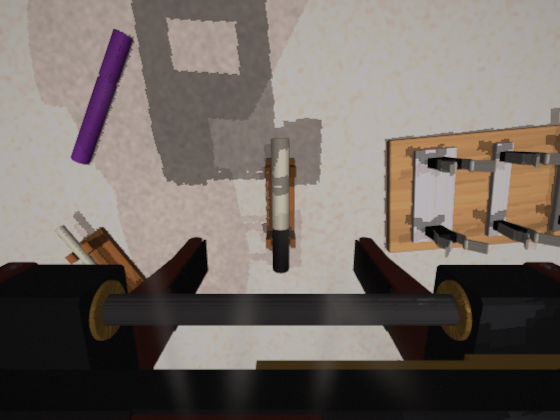

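The marker stands upright between the fingers, at columns 271–290, rows 137–272.

```bash
python3 - <<'E'
from h import *
crop("pics/w3.png",245,125,75,155,4,"pics/w3m.png")
E
```

```text
(no output)
```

View pics/w3m.png

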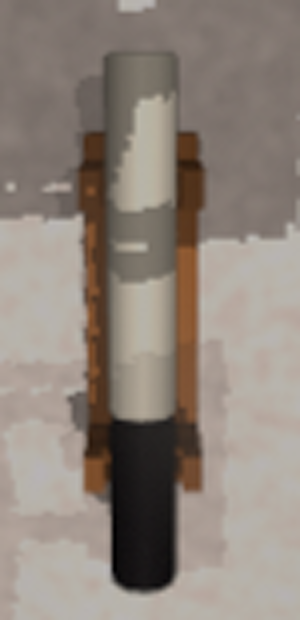

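```bash
python3 - <<'E'
from h import *
import json
st=json.load(open("w3.json"));st={k:np.array(v) for k,v in st.items()}
M=lambda p:((p[0]+.5)/4+245-.5,(p[1]+.5)/4+125-.5)
W=lambda q,z:onz("wrist",*q,z,st)
P=[]
for a,b in (((104,80),(179,80)),((108,300),(175,300)),((111,410),(175,410)),((111,560),(177,560))):
    A,B=W(M(a),.039),W(M(b),.039);P.append((A+B)/2);print(P[-1].round(4),np.linalg.norm(A-B))
P=np.array(P);k=np.polyfit(P[:,0],P[:,1],1);print("yaw",np.arctan(k[0]))
for p in((142,52),(144,592)):
    print([W(M(p),z).round(4) for z in(.03,.039,.048)])
print("y at .458",np.polyval(k,.458))
# rest posts tops
q=st["orientation"];print("tool along yaw",2*np.arctan2(q[1],q[0])-np.pi)
E
```

```text
[ 0.3953 -0.0776  0.039 ] 0.01836297438794223
[ 0.4497 -0.0864  0.039 ] 0.017195688472479025
[ 0.4789 -0.0908  0.039 ] 0.016831785243500638
[ 0.5211 -0.0973  0.039 ] 0.01796330001722857
yaw -0.1549339219871394
[array([ 0.3888, -0.0764,  0.03  ]), array([ 0.3888, -0.0764,  0.039 ]), array([ 0.3888, -0.0764,  0.048 ])]
[array([ 0.5349, -0.0995,  0.03  ]), array([ 0.5305, -0.0988,  0.039 ]), array([ 0.5261, -0.0981,  0.048 ])]
y at .458 -0.08752138061945343
tool along yaw -0.1604784186118029
```

Marker centre is (0.458,-0.0875) with yaw -0.155, and the end-to-end length fits 140 mm. I'll descend to TCP z≈0.020 and grip.

Emit:
step_arm(
  plan=[
    {"tx":0.05,"ty":-0.01,"tz":-0.9,"ax":0,"ay":0,"az":0.06},
    {"tx":0,"ty":0,"tz":-0.9,"ax":0,"ay":0,"az":0},
    {"tx":0,"ty":0,"tz":-0.9,"ax":0,"ay":0,"az":0},
    {"tx":0,"ty":0,"tz":-0.8,"ax":0,"ay":0,"az":0},
    {"tx":0,"ty":0,"tz":-0.25,"ax":0,"ay":0,"az":0},
  ],
)

```text
time: 3.42
position: [0.4584, -0.0857, 0.0196]
orientation: [0.076, 0.997, 0.0, -0.001]
ft_force: [-0.7, -0.1, 0.3]
grip_width: 0.0875
```

Emit:
step_arm(
  plan=[
    {"tx":0,"ty":0,"tz":0,"ax":0,"ay":0,"az":0},
    {"tx":0,"ty":0,"tz":0,"ax":0,"ay":0,"az":0},
    {"tx":0,"ty":0,"tz":0,"ax":0,"ay":0,"az":0},
    {"tx":0,"ty":0,"tz":0,"ax":0,"ay":0,"az":0},
    {"tx":0,"ty":0,"tz":0,"ax":0,"ay":0,"az":0},
  ],
  hand=0,
  squeeze=35,
)

```text
time: 4.05
position: [0.4593, -0.0875, 0.021]
orientation: [0.077, 0.997, -0.0, 0.0]
ft_force: [-0.2, -0.4, -0.2]
grip_width: 0.0412
```

Emit:
step_arm(
  plan=[
    {"tx":0,"ty":0,"tz":0,"ax":0,"ay":0,"az":0},
    {"tx":0,"ty":0,"tz":0,"ax":0,"ay":0,"az":0},
    {"tx":0,"ty":0,"tz":0,"ax":0,"ay":0,"az":0},
    {"tx":0,"ty":0,"tz":0,"ax":0,"ay":0,"az":0},
    {"tx":0,"ty":0,"tz":0,"ax":0,"ay":0,"az":0},
  ],
)

```text
time: 4.68
position: [0.4591, -0.0874, 0.0206]
orientation: [0.077, 0.997, -0.0, -0.0]
ft_force: [0.3, -0.2, 0.1]
grip_width: 0.0174
```

The marker is gripped, at 17.4 mm. Now I'll lift it.

Emit:
step_arm(
  plan=[
    {"tx":0,"ty":0,"tz":0.4,"ax":0,"ay":0,"az":0},
    {"tx":0,"ty":0,"tz":0.7,"ax":0,"ay":0,"az":0},
    {"tx":0,"ty":0,"tz":0.9,"ax":0,"ay":0,"az":0},
    {"tx":0,"ty":0,"tz":0.9,"ax":0,"ay":0,"az":0},
    {"tx":0,"ty":0,"tz":0.1,"ax":0,"ay":0,"az":0},
  ],
)

```text
time: 5.3
position: [0.4608, -0.0877, 0.1437]
orientation: [0.077, 0.997, -0.0, 0.003]
ft_force: [0.2, -0.9, -0.2]
grip_width: 0.0173
```

Emit:
step_arm(
  plan=[
    {"tx":0.1,"ty":0.84,"tz":0,"ax":0,"ay":0,"az":0.2},
    {"tx":0.1,"ty":0.84,"tz":0,"ax":0,"ay":0,"az":0.2},
    {"tx":0.1,"ty":0.84,"tz":0,"ax":0,"ay":0,"az":0.2},
    {"tx":0.1,"ty":0.84,"tz":0,"ax":0,"ay":0,"az":0.2},
    {"tx":0.08,"ty":0.84,"tz":0,"ax":0,"ay":0,"az":0.2},
  ],
)

```text
time: 5.92
position: [0.4777, 0.0817, 0.1401]
orientation: [0.037, 0.999, -0.0, -0.001]
ft_force: [-0.4, -1.1, -0.8]
grip_width: 0.017
```

Emit:
step_arm(
  plan=[
    {"tx":0,"ty":0,"tz":0,"ax":0,"ay":0,"az":0},
    {"tx":0,"ty":0,"tz":0,"ax":0,"ay":0,"az":0},
  ],
)

```text
time: 6.18
position: [0.4776, 0.0802, 0.1402]
orientation: [0.037, 0.999, -0.0, -0.001]
ft_force: [-0.8, -0.8, -0.7]
grip_width: 0.0174
```

```bash
python3 look.py w4; python3 - <<'E'
from h import *
crop("pics/w4.png",190,120,180,150,4,"pics/w4c.png")
for n in("scene","side"):
    cv2.imwrite(f"pics/{n}4.png",read_camera(n)[:,:,::-1])
crop("pics/scene4.png",230,160,160,140,5,"pics/sc4.png");crop("pics/side4.png",230,100,160,130,5,"pics/si4.png")
E
```

```text
6.175 [0.47762168 0.08020467 0.14020995] [ 3.68355248e-02  9.99321123e-01 -2.18864078e-04 -6.24515456e-04] [-0.83177342 -0.80725749 -0.68880992] 0.017388254247527754
```

View pics/w4c.png

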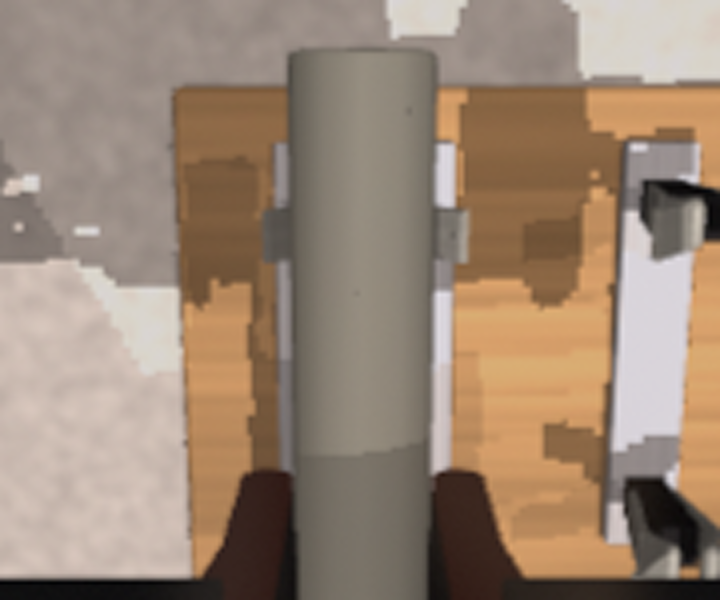

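View pics/sc4.png

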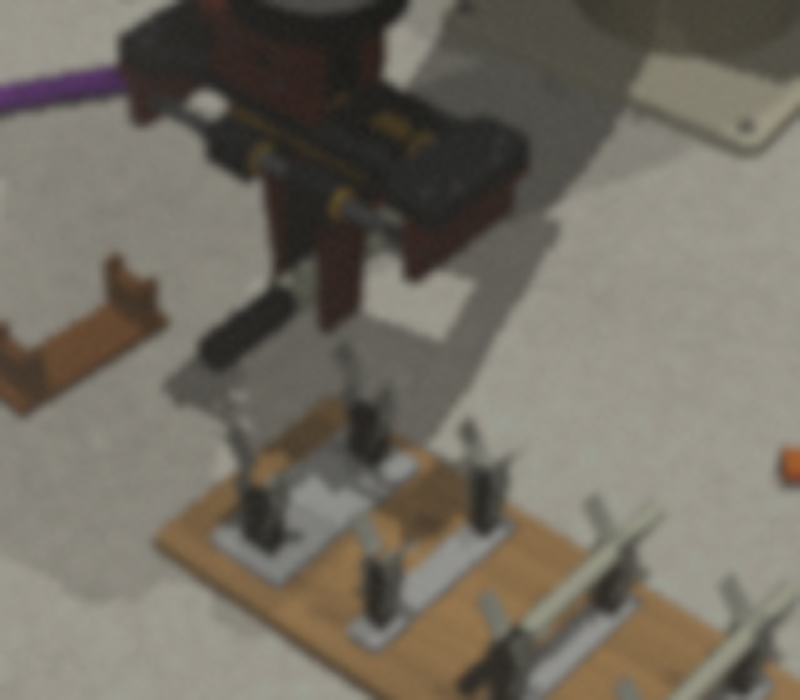

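View pics/si4.png

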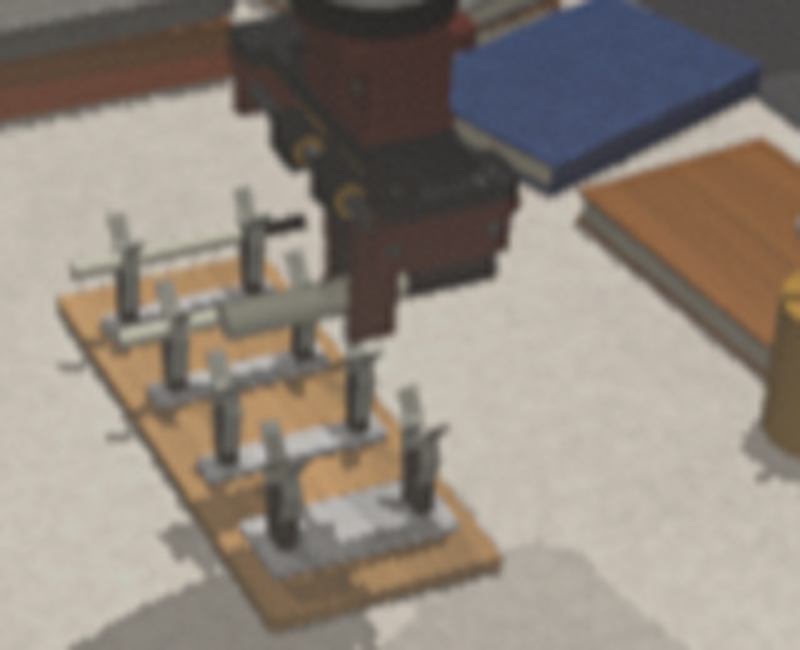

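The wrist crop shows the marker between the near flared tips (crop columns 264 and 468, marker edges 291 and 436). I'll check the lateral and lengthwise alignment in metres.

```bash
python3 - <<'E'
from h import *
import json
st=json.load(open("w4.json"));st={k:np.array(v) for k,v in st.items()}
M=lambda p:((p[0]+.5)/4+190-.5,(p[1]+.5)/4+120-.5)
W=lambda q,z:onz("wrist",*q,z,st)
L=[W(M(p),.081) for p in((264,211),(264,261))];R=[W(M(p),.081) for p in((468,211),(468,262))]
print(np.round(L+R,4));c=np.mean(L+R,axis=0);print(c, np.linalg.norm(L[0]-R[0]))
u=np.array([np.cos(-.076),np.sin(-.076),0]);print("clip centre",c+.038*u)
P=[]
for r,a,b in((80,289,437),(235,291,436),(440,297,430)):
    A,B=W(M((a,r)),.159),W(M((b,r)),.159);P.append((A+B)/2);print(P[-1].round(4),np.linalg.norm(A-B))
P=np.array(P);k=np.polyfit(P[:,0],P[:,1],1);print("mk yaw",np.arctan(k[0]),"y at .4775",np.polyval(k,.4775))
print("end",W(M((363,48)),.168),W(M((363,48)),.159))
q=st["orientation"];print("tool yaw",2*np.arctan2(q[1],q[0])-np.pi)
# board edge yaw
B=[W(M(p),.012) for p in((175,88),(193,560))];print(np.arctan2(*(B[1]-B[0])[[1,0]]))
F=[W(M(p),.018) for p in((274,143),(457,143))];print("foot",np.mean(F,axis=0)+.052*u,np.linalg.norm(F[0]-F[1]))
E
```

```text
[[0.4335 0.0646 0.081 ]
 [0.443  0.0637 0.081 ]
 [0.4364 0.103  0.081 ]
 [0.4461 0.1026 0.081 ]]
[0.43975641 0.08344979 0.081     ] 0.03859623509012271
clip centre [0.47764672 0.08056457 0.081     ]
[0.4102 0.085  0.159 ] 0.01762816096957661
[0.4286 0.0837 0.159 ] 0.017848638981483596
[0.455  0.0818 0.159 ] 0.017129452623532347
mk yaw -0.07210721160499946 y at .4775 0.0801592070684713
end [0.4066489 0.085263  0.168    ] [0.40650531 0.08527873 0.159     ]
tool yaw -0.07368773616754298
-0.07467715751183741
foot [0.47803272 0.08056376 0.018     ] 0.043847192837012744
```

Alignment is within about 0.5 mm across, 1.3 mm along and 0.003 rad. I'll descend to just above contact, then press.

Emit:
step_arm(
  plan=[
    {"tx":0.02,"ty":0.01,"tz":-0.6,"ax":0,"ay":0,"az":0},
    {"tx":0.01,"ty":0,"tz":-0.7,"ax":0,"ay":0,"az":0},
    {"tx":0,"ty":0,"tz":-0.5,"ax":0,"ay":0,"az":0},
    {"tx":0,"ty":0,"tz":-0.2,"ax":0,"ay":0,"az":0},
    {"tx":0,"ty":0,"tz":0,"ax":0,"ay":0,"az":0},
  ],
)

```text
time: 6.95
position: [0.4794, 0.0806, 0.0605]
orientation: [0.037, 0.999, -0.0, -0.0]
ft_force: [1.4, 0.3, 0.4]
grip_width: 0.0169
```

Emit:
step_arm(
  plan=[
    {"tx":0,"ty":0,"tz":-0.1,"ax":0,"ay":0,"az":0},
    {"tx":0,"ty":0,"tz":-0.1,"ax":0,"ay":0,"az":0},
  ],
)

```text
time: 7.2
position: [0.4803, 0.0811, 0.0534]
orientation: [0.037, 0.999, 0.0, 0.001]
ft_force: [0.7, 0.0, 9.7]
grip_width: 0.0169
```

Emit:
step_arm(
  plan=[
    {"tx":0,"ty":0,"tz":-0.1,"ax":0,"ay":0,"az":0},
    {"tx":0,"ty":0,"tz":-0.1,"ax":0,"ay":0,"az":0},
  ],
)

```text
time: 7.45
position: [0.4807, 0.0812, 0.0455]
orientation: [0.037, 0.999, 0.0, 0.001]
ft_force: [0.5, -0.6, 4.3]
grip_width: 0.0173
```

Emit:
step_arm(
  plan=[
    {"tx":0,"ty":0,"tz":-0.1,"ax":0,"ay":0,"az":0},
    {"tx":0,"ty":0,"tz":-0.1,"ax":0,"ay":0,"az":0},
    {"tx":0,"ty":0,"tz":0,"ax":0,"ay":0,"az":0},
  ],
)

```text
time: 7.82
position: [0.48, 0.0809, 0.038]
orientation: [0.037, 0.999, -0.0, 0.0]
ft_force: [-3.8, -3.6, 21.0]
grip_width: 0.0171
```

The upward force rose to 21 N at marker height 56.4 mm, so the marker has bottomed at the seat. I'll ease off slightly and release.

Emit:
step_arm(
  plan=[
    {"tx":0,"ty":0,"tz":0.02,"ax":0,"ay":0,"az":0},
    {"tx":0,"ty":0,"tz":0,"ax":0,"ay":0,"az":0},
    {"tx":0,"ty":0,"tz":0,"ax":0,"ay":0,"az":0},
    {"tx":0,"ty":0,"tz":0,"ax":0,"ay":0,"az":0},
  ],
  hand=0.5,
)

```text
time: 8.32
position: [0.4793, 0.0811, 0.0372]
orientation: [0.037, 0.999, -0.0, -0.0]
ft_force: [-0.3, -0.7, -0.5]
grip_width: 0.0438
```

Emit:
step_arm(
  plan=[
    {"tx":0,"ty":0,"tz":0.5,"ax":0,"ay":0,"az":0},
    {"tx":0,"ty":0,"tz":0.8,"ax":0,"ay":0,"az":0},
    {"tx":0,"ty":0,"tz":0.9,"ax":0,"ay":0,"az":0},
    {"tx":0,"ty":0,"tz":0.9,"ax":0,"ay":0,"az":0},
    {"tx":0,"ty":0,"tz":0.9,"ax":0,"ay":0,"az":0},
  ],
)

```text
time: 8.95
position: [0.4792, 0.0811, 0.1985]
orientation: [0.037, 0.999, -0.0, -0.0]
ft_force: [0.7, -0.5, -0.1]
grip_width: 0.0439
```

```bash
python3 look.py w5; python3 - <<'E'
from h import *
for n in("scene","side"):
    cv2.imwrite(f"pics/{n}5.png",read_camera(n)[:,:,::-1])
crop("pics/scene5.png",230,190,160,140,5,"pics/sc5.png");crop("pics/side5.png",230,110,160,120,5,"pics/si5.png")
E
```

```text
8.95 [0.47919869 0.08105052 0.19849932] [ 3.69636312e-02  9.99316595e-01 -2.91083506e-05 -1.79387857e-04] [ 0.68759811 -0.45849185 -0.07695879] 0.04386691077584241
```

View pics/w5.png

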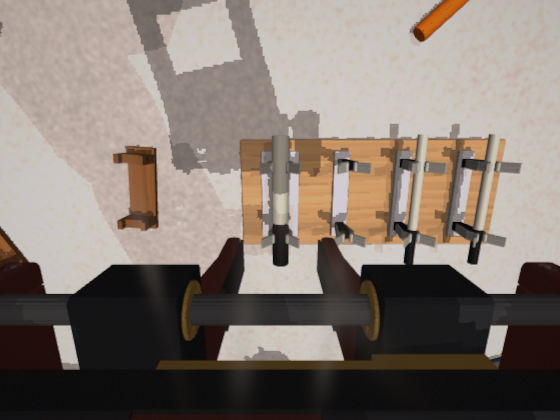

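View pics/sc5.png

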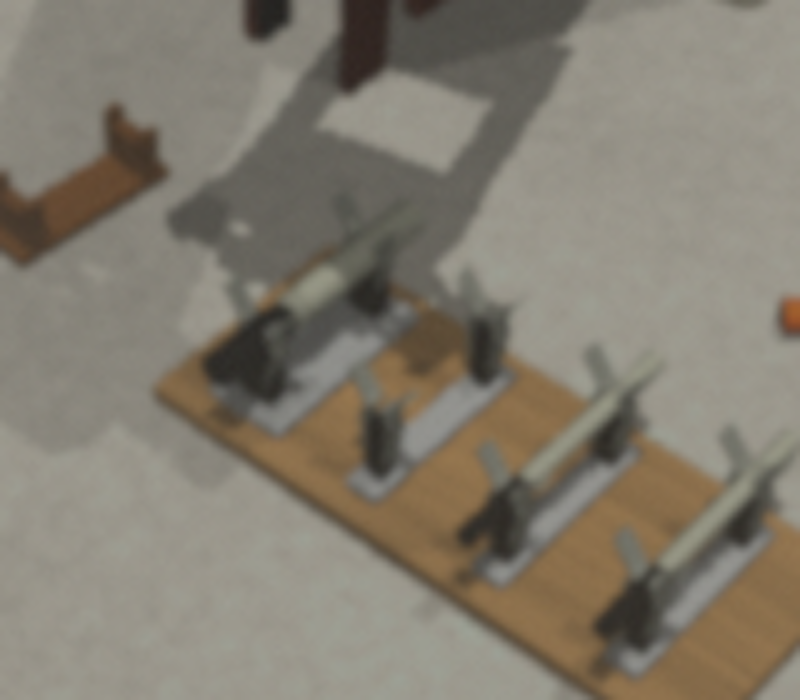

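View pics/si5.png

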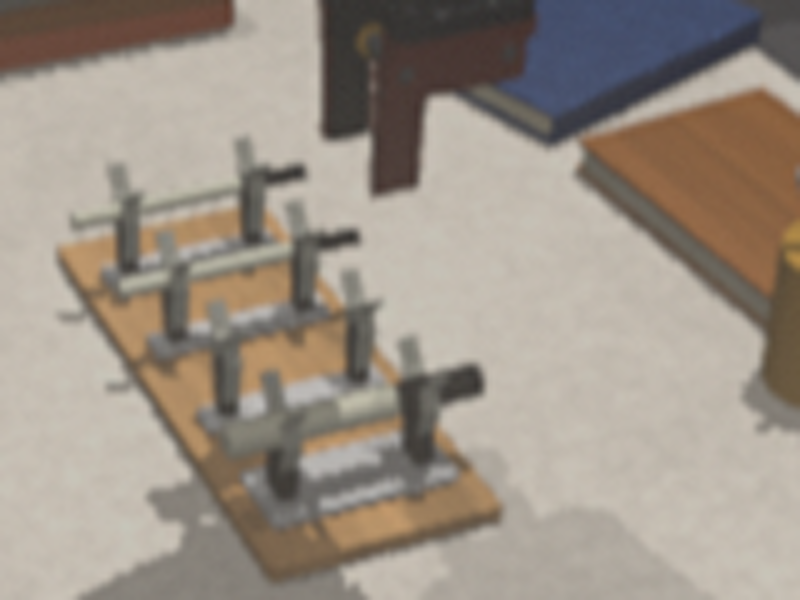

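The marker lies inside both prong pairs, below the flared tips, with the cap toward +x. Its ends are at scene crop (412,215) and (217,362) and side crop (230,437) and (474,382). I'll triangulate the end heights and the lengthwise centring.

```bash
python3 - <<'E'
from h import *
import json
f=lambda p,x0,y0,s:((p[0]+.5)/s+x0-.5,(p[1]+.5)/s+y0-.5)
S=lambda p:f(p,230,190,5);D=lambda p:f(p,230,110,5)
for a,b in(((412,215),(230,437)),((217,362),(474,382))):
    print(tri([("scene",*S(a)),("side",*D(b))]),[onz("scene",*S(a),z)[:2].round(4) for z in(.057,.073)],[onz("side",*D(b),z)[:2].round(4) for z in(.057,.073)])
st=json.load(open("w5.json"));st={k:np.array(v) for k,v in st.items()}
for z in(.057,.073):
    print(z,[np.linalg.norm(onz("wrist",a,r,z,st)-onz("wrist",b,r,z,st)) for a,b,r in((272,289.5,150),(272.5,288.5,200),(272.5,288,250))],onz("wrist",280.5,135,z,st),onz("wrist",280.5,266,z,st))
crop("pics/w5.png",235,125,80,150,4,"pics/w5c.png")
E
```

```text
[0.41138499 0.08637553 0.05867783] [array([0.4098, 0.0854]), array([0.4238, 0.0949])] [array([0.4125, 0.0882]), array([0.403 , 0.0698])]
[0.54319151 0.07199222 0.05791284] [array([0.5426, 0.0714]), array([0.5541, 0.0812])] [array([0.5439, 0.0731]), array([0.5317, 0.055 ])]
0.057 [np.float64(0.01782703243951112), np.float64(0.017018546677770197), np.float64(0.017248165082017333)] [0.40892717 0.08635743 0.057     ] [0.55157058 0.0758404  0.057     ]
0.073 [np.float64(0.01688677967970029), np.float64(0.01612093595450267), np.float64(0.016338443574802505)] [0.40899532 0.08632998 0.073     ] [0.54411528 0.07636764 0.073     ]
```

View pics/w5c.png

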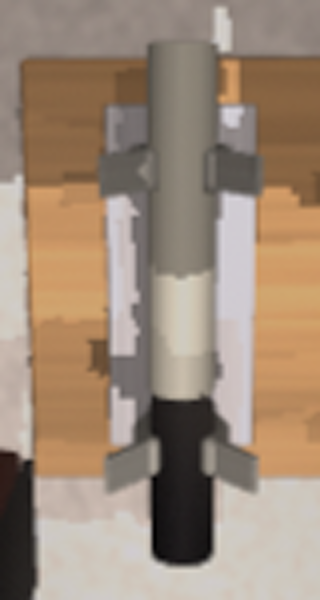

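Both ends are at about 58 mm, against 57 home and 73 unsnapped. The lips overlap the barrel at both pairs, and the centre is within about 1 mm lengthwise. Last, I'll check the thin pen and the look-alikes, then hand in.

```bash
python3 - <<'E'
from h import *
a=cv2.imread("pics/scene0.png");b=cv2.imread("pics/scene5.png")
for n,(x,y,w,h) in dict(thin=(155,180,40,45),purple=(200,130,62,60),orange=(380,240,70,22)).items():
    print(n,np.abs(a[y:y+h,x:x+w].astype(int)-b[y:y+h,x:x+w]).mean())
s=observe();print(s["time"],s["ft_force"],s["joint_vel"].round(3))
print(hand_in())
E
```

```text
thin 8.89925925925926
purple 11.9165770609319
orange 18.414502164502164
9.1 [-0.12171115 -0.32930428 -1.00822999] [-0.001  0.041  0.04  -0.    -0.019  0.   ]
the job is handed in; nothing more can be done
None
```

The image differences are larger than I expected, so I'll look at what changed.

```bash
python3 - <<'E'
import cv2,numpy as np
a=cv2.imread("pics/scene0.png");b=cv2.imread("pics/scene5.png")
c=[cv2.resize(i[110:250,140:290],None,fx=2.6,fy=2.6) for i in(a,b)]
cv2.imwrite("pics/cmp.png",np.hstack(c))
E
```

```text
(no output)
```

View pics/cmp.png

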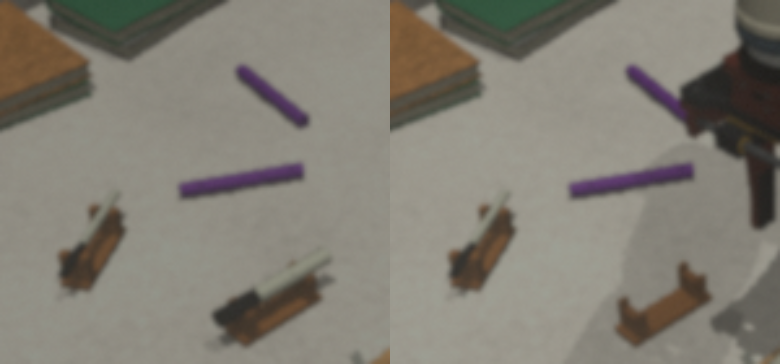

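I took the thick marker from its rest, pressed it straight down into the wide clip and let go, with the gripper 14 cm clear when I handed in at 9.1 s.

**Seating:** Upward force rose to 21 N as the marker bottomed, with its axis at about 56 mm. After release, triangulation put the two ends at 58.7 and 57.9 mm, against 57 mm home and 73 mm unsnapped. The wrist view shows the lips over the barrel at both prong pairs.

**Centring:** The marker is lengthwise within about 1 to 2 mm of the clip's centre. The lengthwise figures from the scene and side views and from the wrist view differ by up to about 3 mm.

**Left alone:** The thin pen looks unmoved in its rest, and the purple look-alikes look unmoved too. My numeric before-and-after image comparison was inconclusive: it differed by 9 to 18 grey levels. By eye that is lighting, shadow and the arm in view for the thin pen and purple pieces. I did not compare the orange piece by eye. I made the by-eye check after handing in, using pictures taken before.

**Other:** My first three move calls were refused because each row needs all six numbers. They moved nothing.

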